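# Unlock the sample changer, lower its front door and draw out the vial carriage

### The job

Get the sample changer ready for unloading: slide the yellow lock bar sideways until it is fully clear of the blue door, lower the door by its grab bar all the way down without slamming it, then draw the vial carriage by its green pull plate all the way out over the door. Leave the lock bar clear, the door down and the carriage out, and do not disturb the bottle, beaker, box or jar standing around.

Things in the scene. Friction and masses are not known exactly. Their poses are not given: they have to be found in the camera images.
- door (a joint): Angle of the door, rad: 0 = upright and shut, 1.55 = fully down, level, against its stop. A stiff hinge (about 0.6 N m, so some 4 N at the grab bar) holds it wherever it is left.
- door_hinge (a point): Middle of the door's hinge line, 58 mm above the bench, at the front of the sampler; the hinge line runs along the sampler's own y. The door panel is 220 wide x 127 high from the hinge line, 12 thick.
- carriage (a joint): Slide of the vial carriage, m: 0 = fully in, 0.11 = fully out, against its stop. It grows as the carriage moves along the sampler's own -x, out over the lowered door. A shut door blocks it after about 0.03. Stiff slide, about 2 N, stays where it is left.
- reagent: Brown reagent bottle with blue cap, 70 diameter, 150 tall, loose on the bench. Origin: centre of underside.
- beaker: Open glass beaker, 80 diameter, 95 tall, loose. Origin: centre of underside.
- vialbox: White open box with dividers, 120 x 80 x 45, loose. Origin: centre of underside.
- jar: Small brown jar with black cap, 60 diameter, 110 tall, loose. Origin: centre of underside.
- sampler: White sample changer, fixed, open-topped, 250 wide, 250 deep; blue bottom-hinged front door. Origin: on the bench under the middle of the hinge line. Own x points from the door into the machine (door faces and opens to -x: roughly world -y, within 22 deg), y along the door, z up. Side walls 180 high, outer faces at y = -115 and 115 mm. Back beyond x = 200 mm: 180 high, a block on it to 266.
- lock (a joint): Slide of the yellow lock bar, m: 0 = locked, 0.05 = end stop. Grows as the bar moves to the sampler's -y, sideways off the door. Level bar 110 long (y), 24 high, 12 thick, 155 mm above the bench, in front of the door's upper corner at the -y side; at 0 it overlaps the door by 25 mm and blocks it; the door is free from about 0.027. About 2 N to slide, stays where left.
- lock_paddle (a point): Middle of the top edge (235 mm above the bench) of the yellow upright paddle on the lock bar: a plate 10 thick along the sampler's y, 40 wide along its x, standing free above 180 mm. At lock = 0 it is 133 mm from the door's middle towards -y. 62 mm are free between it and the nearer end post of the door's grab bar, so it can be pushed from the door side.
- door_bar (a point): Middle of the door's dark round grab bar: 12 diameter, 120 long between its end posts' centres (108 clear), parallel to the hinge line, 177 mm from it, in the plane of the panel, 50 mm beyond the panel's free edge (44 mm gap). Door shut: the bar stands above the door at 235 mm height with open air before and behind it.
- carriage_pull (a point): Middle of the top edge (157 mm above the bench) of the green upright pull plate at the carriage's front: 80 wide (sampler y), 10 thick (x), standing 73 above the grey tray (155 long, 170 wide, top 84 above the bench). The tray carries nine silver-capped vials, tops 134 above the bench; 58 mm are free between plate and first vials. It cannot be lifted.
There are look-alikes about, which are no part of the job. What is shaped like the beaker but pink or red is not meant.

How it is judged:
By the outcome, as a careful person would: the job done as asked, in the order asked, and still so for the second after the job is handed in, with the robot touching nothing.
It also fails if it takes over 54 s, if anything falls off the work surface, if the arm or the gripper's body presses on something with over 40 N, if the wrist force passes 120 N, or if a joint passes its speed limit or range.

### The arm

A 6-joint arm with a two-finger parallel gripper is mounted at the origin on the work surface. World frame = base frame: x ahead of the robot, y to its left, z up, the work surface at z = 0. Lengths are in m, angles in degrees, forces in N, time in s.
With the tool pointing down it reaches from about 0.325 to 0.775 m from the base axis. Payload 9.3 kg.
Tool frame: the origin (TCP) lies at the very end of the fingers, on their centre line; the grasp point (between the pads) lies pinch_z behind it (pinch_z is the distance from the TCP to the grasp point, in m); z points along the fingers, y is the line along which they close (so a half turn about z gives the same grasp; the last joint's range is limited). The gripper opens to 85 mm and grips with 20 to 120 N. Pads are 22 mm wide; open, the fingers measure 114 mm over their backs; the gripper's body (76 mm by 85 mm) begins 54 mm behind the grasp point. The pads swing forward as they close: fully open they stand 13 mm farther back than shut.
Start: joints at [-72.8, 14.817, 1.232, 76.415, 0, 81.257], TCP at [0.241, -0.495, 0.231] pointing down, gripper open.
Joint ranges: [-174.27, 174.27], [-52.1, 104.24], [-59.71, 78.15], [-110.17, 111.67], [-87.03, 83.33], [-180, 180]. Speed limits (degrees/s): [127.2, 127.2, 159.86, 180, 180, 180].

### API

Orientations are given as a 3x3 rotation matrix whose columns are the frame's x, y, z axes.
In Python, from bench import * gives the robot as it stands.
- The arm moves only by the tool send_rows, never from a script. Its argument "commands" is a list of rows, each an object of numbers: "dx", "dy", "dz": the shift along the world's x, y, z scaled (see below); "wx", "wy", "wz": the turn, a rotation vector about the world's x, y, z scaled (see below); "gripper": the opening, from 0 (shut) to 1 (fully open). A call has 1 to 20 rows; each row is the pose to reach, as a shift and turn from the pose commanded when the call began; what a row does not reach only later rows make up. The controller multiplies each number of a shift by 0.4 m and each number of a turn by 2 rad. A row lasts 1/10 s, in which the tool goes at most 50 mm and 8.59 degrees, less where a joint would pass 70% of its speed; a pose out of reach is approached as far as the arm can. A call with a number of a shift or a turn outside -1 to 1 is refused whole. A call with a gripper value outside its range is refused whole. The fingers move at their own pace and stop on an object; "squeeze" is the grip in N (left out, the last holds). Time passes only in rows, so rows that repeat a pose let the fingers close. It gives the time, the measured TCP pose, the force, the opening and the grip force at its end, in the units of the state.
- get_obs(): the state, without advancing time (a new reading comes with each control period).
- capture(name): name is "side" or "top"; returns a dict with "color" (420x560x3 uint8, red, green, blue), "fx", "fy", "cx", "cy" (pixels), "R" (3x3) and "t" (3): a world point X has camera coordinates R X + t. Camera axes: x right, y down, z forward; pixel columns grow to the right and rows downward; lengths in m; the calibration is good to about 2 mm. A picture is of the moment at which its call begins. There is no depth.
- job_done(): hands the job in; it is judged then, once.
The state is a dict: "t": time; "q": joint angles; "joint_velocities": joint speeds; "joint_efforts": joint torques, N m; "eef_pos": TCP position; "orientation": TCP orientation; "contact_force": force on the tool from outside, world axes, zero at the start; "moment": the same for the moment, N m; "gripper_width": finger opening in m; "gripper_force": force on a finger pad.
Only numpy, scipy, OpenCV 4.12 (cv2) and the standard library are available. Lean on these libraries where they do the work, as an engineer would, in place of code of your own. Each camera call takes 0.05 s, during which the arm holds its last target. There are 200 camera calls.

## Working session

There is one attempt and no reset: what is moved stays moved. The work goes in short steps, Python scripts to look and compute and a tool call to move; the robot and the scene stay as the last step left them, time stands still between calls to the robot, and variables do not carry over. Pictures are saved under pics/ and viewed, at most 10 in all, crops included, and the job is handed in when it is done.

Besides the shell and the picture viewer there is one more tool, called as name([rows], argument=value, ...), one row to a line, values as JSON. send_rows: Moves the arm, as the interface text tells. Its arguments: {"type":"object","properties":{"commands":{"type":"array","items":{"type":"object","properties":{"dx":{"type":"number"},"dy":{"type":"number"},"dz":{"type":"number"},"wx":{"type":"number"},"wy":{"type":"number"},"wz":{"type":"number"},"gripper":{"type":"number"}}}},"squeeze":{"type":"number"}},"required":["commands"]}

```bash
mkdir -p pics; ls; python3 - <<'E'
from bench import *
import cv2,pickle
o=get_obs(); print({k:o[k] for k in('t','eef_pos','orientation','gripper_width','contact_force')}, [k for k in o])
for n in('side','top'):
    c=capture(n); pickle.dump(c,open(f'{n}0.pkl','wb'))
    cv2.imwrite(f'pics/{n}0.png',c['color'][:,:,::-1]); print(n,c['fx'],c['cx'],c['cy'],c['R'],c['t'])
E
```

```text
pics
{'t': 0.0, 'eef_pos': array([ 0.24053589, -0.49431391,  0.23066029]), 'orientation': array([[ 8.99240523e-01,  4.37454390e-01, -3.72526155e-04],
       [ 4.37454486e-01, -8.99239613e-01,  1.30060181e-03],
       [ 2.33963693e-04, -1.33251709e-03, -9.99999085e-01]]), 'gripper_width': 0.08550687171772216, 'contact_force': array([0.16006307, 0.08900138, 0.26034865])} ['t', 'q', 'joint_velocities', 'joint_efforts', 'eef_pos', 'orientation', 'contact_force', 'moment', 'gripper_force', 'gripper_width']
side 448.5699682847576 275.40420374404283 205.48546677033096 [[-0.96538512 -0.26065943 -0.00939322]
 [-0.18668865  0.7156781  -0.67301724]
 [ 0.18215081 -0.64796722 -0.73956715]] [0.48462898 0.31601467 0.84088436]
top 400.7250470570652 287.059503033964 208.09257558251946 [[ 5.73112188e-04 -9.99999813e-01  2.14107583e-04]
 [-9.92385191e-01 -5.95120164e-04 -1.23171744e-01]
 [ 1.23171848e-01 -1.41885967e-04 -9.92385346e-01]] [-0.12693058  0.54922873  0.95591011]
```

View pics/side0.png

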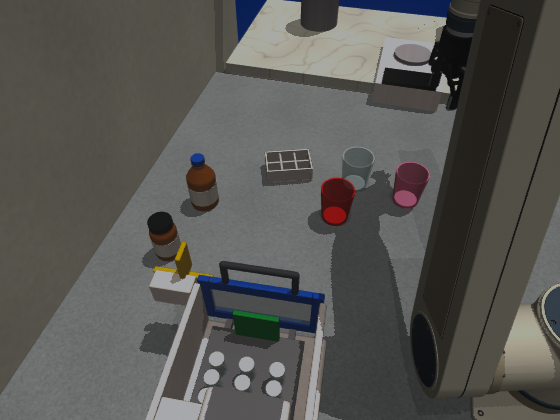

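View pics/top0.png

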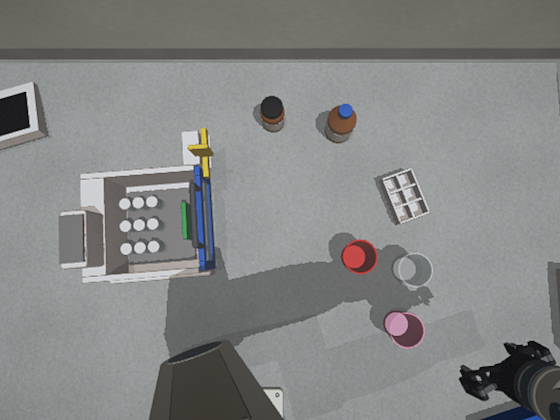

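Side view: yellow paddle (183,260), dark grab bar (260,275), blue door, green plate (257,325), jar (163,235). In the top view the paddle is at (200,149), the bar is near (210,220) and the green plate at (185,220). No other yellow, blue or green parts could be mistaken for these. The red and pink beakers (360,257), (404,329) and the blue bottle cap (345,111) are look-alikes by colour only. Next I'll take a close crop and mask measurements.

```bash
cat > h.py <<'E'
import numpy as np,cv2,pickle
def load(n): return pickle.load(open(n+'.pkl','rb'))
def ray(c,p):
    d=np.array([(p[0]-c['cx'])/c['fx'],(p[1]-c['cy'])/c['fy'],1.])
    return -c['R'].T@c['t'], c['R'].T@d
def plane(c,p,z):
    o,d=ray(c,p); return o+d*(z-o[2])/d[2]
def tri(c1,p1,c2,p2):
    o1,d1=ray(c1,p1);o2,d2=ray(c2,p2)
    s=np.linalg.lstsq(np.c_[d1,-d2],o2-o1,rcond=None)[0]
    a,b=o1+s[0]*d1,o2+s[1]*d2
    return (a+b)/2,np.linalg.norm(a-b)
def proj(c,X):
    v=c['R']@np.asarray(X)+c['t']; return np.array([c['fx']*v[0]/v[2]+c['cx'],c['fy']*v[1]/v[2]+c['cy']])
def masks(c):
    h=cv2.cvtColor(c['color'],cv2.COLOR_RGB2HSV)
    return {k:cv2.inRange(h,*map(np.array,v)) for k,v in dict(yellow=((18,150,80),(32,255,255)),green=((50,150,40),(75,255,255)),blue=((100,150,40),(125,255,255)),dark=((0,0,0),(180,120,50))).items()}
E
python3 - <<'E'
from h import *
import bench; print([k for k in dir(bench) if not k.startswith('_')], getattr(bench,'pinch_z',None))
ims=[]
for n,(x0,y0,x1,y1) in dict(side=(140,225,340,375),top=(150,110,250,290)).items():
    c=load(n+'0')
    for k,m in masks(c).items():
        w=np.zeros_like(m); w[y0:y1,x0:x1]=m[y0:y1,x0:x1]
        N,l,st,ce=cv2.connectedComponentsWithStats(w)
        for i in range(1,N):
            if st[i,4]>25: print(n,k,st[i].tolist(),ce[i].round(1),cv2.boxPoints(cv2.minAreaRect(np.argwhere(l==i)[:,::-1].astype(np.float32))).round(1).tolist())
    im=c['color'][y0:y1,x0:x1,::-1]; ims.append(cv2.resize(im,None,fx=2.5 if n=='side' else 2.8,fy=2.5 if n=='side' else 2.8,interpolation=cv2.INTER_CUBIC))
H=max(i.shape[0] for i in ims)
cv2.imwrite('pics/crop.png',np.hstack([cv2.copyMakeBorder(i,0,H-i.shape[0],0,0,0) for i in ims]))
E
```

```text
['IKError', 'capture', 'get_obs', 'job_done', 'pinch_z'] 0.0187
side yellow [175, 242, 12, 19, 107] [180.1 251.2] [[174.0, 259.6000061035156], [181.3000030517578, 240.60000610351562], [186.3000030517578, 242.5], [179.0, 261.5]]
side yellow [154, 266, 25, 7, 90] [165.6 269.2] [[153.8000030517578, 271.0], [154.10000610351562, 265.79998779296875], [178.3000030517578, 267.1000061035156], [178.0, 272.29998779296875]]
side yellow [188, 271, 25, 7, 65] [198.2 273.9] [[187.6999969482422, 275.70001220703125], [188.5, 270.79998779296875], [212.1999969482422, 274.5], [211.5, 279.3999938964844]]
side green [233, 310, 46, 30, 637] [256.8 322.7] [[229.5, 332.6000061035156], [233.3000030517578, 309.3999938964844], [280.5, 317.0], [276.79998779296875, 340.20001220703125]]
side blue [197, 275, 127, 58, 2118] [260.9 298.1] [[191.60000610351562, 312.70001220703125], [197.89999389648438, 273.5], [323.79998779296875, 293.70001220703125], [317.6000061035156, 332.8999938964844]]
side dark [148, 225, 25, 10, 192] [159.5 228.7] [[148.0, 225.0], [172.0, 225.0], [172.0, 234.0], [148.0, 234.0]]
side dark [219, 
[... 705 characters left out ...]
 156.0], [208.0, 156.0], [208.0, 176.0], [203.0, 176.0]]
top blue [194, 166, 7, 21, 100] [197.  175.4] [[193.6999969482422, 166.10000610351562], [198.89999389648438, 165.8000030517578], [200.1999969482422, 186.0], [195.0, 186.3000030517578]]
top blue [208, 184, 5, 70, 102] [210.2 217.2] [[207.5, 184.0], [209.0, 183.89999389648438], [213.10000610351562, 252.89999389648438], [211.60000610351562, 253.0]]
top blue [196, 191, 8, 53, 270] [199.4 216.8] [[195.1999969482422, 191.1999969482422], [200.5, 190.89999389648438], [203.39999389648438, 243.0], [198.10000610351562, 243.3000030517578]]
top blue [199, 249, 6, 21, 97] [201.5 257.6] [[199.0, 249.0], [204.0, 249.0], [204.0, 269.0], [199.0, 269.0]]
```

View pics/crop.png

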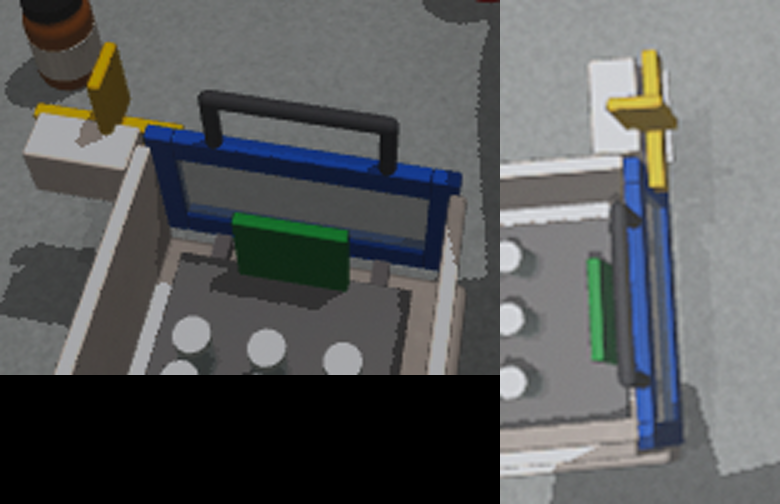

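Crop confirms the choice: the paddle's top strip is at side (181,252) / top (198,147). Grab-bar ends are at side (223,264), (296,275) / top (192,184), (196,246), and the green plate's top is at side (256,315) / top (184,220).

```bash
python3 - <<'E'
from h import *
s,t=load('side0'),load('top0')
P={}
for k,a,b in [('paddle',(180.5,251.7),(198.2,146.8)),('barA',(223,264.5),(192.5,184)),('barB',(296,275.5),(196.3,246)),('green',(256.4,314.6),(184.3,220.4)),('gA',(233.5,311.5),(183,203)),('gB',(279,318),(186.5,238.5)),('doorA',(199.5,277.5),(196,168)),('doorB',(323,297),(203,269))]:
    P[k],e=tri(s,a,t,b); print(k,P[k].round(4),'gap',round(e,4))
d=P['barB']-P['barA']; print(np.linalg.norm(d),np.degrees(np.arctan2(d[1],d[0])))
d=P['gB']-P['gA']; print(np.linalg.norm(d),np.degrees(np.arctan2(d[1],d[0])))
m=(P['barA']+P['barB'])/2;print('barmid',m)
# with height planes, top cam, z bar 0.235
A,B=plane(t,(192.5,184),.235),plane(t,(196.3,246),.235);print(A,B,np.linalg.norm(B-A),plane(s,(223,264.5),.235),plane(s,(296,275.5),.235))
# heading by door blue strip & vial grid / long edges: side-wall corners
print('jar',plane(t,(272,106),.11),'reagent',plane(t,(345.5,111),.15))
E
```

```text
paddle [0.6502 0.0529 0.2295] gap 0.0015
barA [0.5724 0.0611 0.2325] gap 0.0007
barB [0.451  0.0506 0.2312] gap 0.0017
green [0.5077 0.0949 0.1561] gap 0.0008
gA [0.5462 0.0991 0.1559] gap 0.0022
gB [0.4693 0.0897 0.1532] gap 0.0015
doorA [0.617  0.0666 0.1843] gap 0.0017
doorB [0.4047 0.047  0.1794] gap 0.0006
0.12182846940210577 -175.02495321800856
0.07760864297114757 -173.02307465501468
barmid [0.51170478 0.05585541 0.23185796]
[0.57229322 0.06061556 0.235     ] [0.45007234 0.04961468 0.235     ] 0.12271496066829743 [0.57118589 0.06271375 0.235     ] [0.45138269 0.05309272 0.235     ]
jar [ 0.78195546 -0.09101752  0.11      ] reagent [ 0.75472866 -0.2577265   0.15      ]
```

send_rows([
  {"dz":0.15,"gripper":0},
  {"dz":0.3,"gripper":0},
  {"dx":0.25,"dy":0.35,"dz":0.3,"wz":0.2,"gripper":0},
  {"dx":0.5,"dy":0.7,"dz":0.3,"wz":0.7,"gripper":0},
  {"dx":0.5,"dy":0.7,"dz":0.3,"wz":0.7,"gripper":0},
  {"dx":0.5,"dy":0.7,"dz":0.3,"wz":0.7,"gripper":0},
  {"dx":0.5,"dy":0.7,"dz":0.3,"wz":0.7,"gripper":0},
  {"dx":0.5,"dy":0.7,"dz":0.3,"wz":0.7,"gripper":0},
  {"dx":0.5,"dy":0.7,"dz":0.3,"wz":0.7,"gripper":0},
  {"dx":0.5,"dy":0.7,"dz":0.3,"wz":0.7,"gripper":0},
  {"dx":0.5,"dy":0.7,"dz":0.3,"wz":0.7,"gripper":0},
  {"dx":0.5,"dy":0.7,"dz":0.3,"wz":0.7,"gripper":0},
  {"dx":0.5,"dy":0.7,"dz":0.3,"wz":0.7,"gripper":0},
])

```text
schema error: expected keys dx, dy, dz, wx, wy, wz, gripper
```

send_rows([
  {"dx":0.4225,"dy":0.6725,"wz":0.69,"gripper":0},
  {"dx":0.4225,"dy":0.6725,"wz":0.69,"gripper":0},
  {"dx":0.4225,"dy":0.6725,"wz":0.69,"gripper":0},
  {"dx":0.4225,"dy":0.6725,"wz":0.69,"gripper":0},
  {"dx":0.4225,"dy":0.6725,"wz":0.69,"gripper":0},
  {"dx":0.4225,"dy":0.6725,"wz":0.69,"gripper":0},
  {"dx":0.4225,"dy":0.6725,"wz":0.69,"gripper":0},
  {"dx":0.4225,"dy":0.6725,"wz":0.69,"gripper":0},
  {"dx":0.4225,"dy":0.6725,"wz":0.69,"gripper":0},
  {"dx":0.4225,"dy":0.6725,"wz":0.69,"gripper":0},
  {"dx":0.4225,"dy":0.6725,"wz":0.69,"gripper":0},
  {"dx":0.4225,"dy":0.6725,"wz":0.69,"gripper":0},
])

```text
schema error: expected keys dx, dy, dz, wx, wy, wz, gripper
```

All keys are required in every row.

send_rows([
  {"dx":0,"dy":0,"dz":0.15,"wx":0,"wy":0,"wz":0,"gripper":0},
  {"dx":0,"dy":0,"dz":0.3,"wx":0,"wy":0,"wz":0,"gripper":0},
  {"dx":0.5,"dy":0.7,"dz":0.3,"wx":0,"wy":0,"wz":0.7,"gripper":0},
  {"dx":0.5,"dy":0.7,"dz":0.3,"wx":0,"wy":0,"wz":0.7,"gripper":0},
  {"dx":0.5,"dy":0.7,"dz":0.3,"wx":0,"wy":0,"wz":0.7,"gripper":0},
  {"dx":0.5,"dy":0.7,"dz":0.3,"wx":0,"wy":0,"wz":0.7,"gripper":0},
  {"dx":0.5,"dy":0.7,"dz":0.3,"wx":0,"wy":0,"wz":0.7,"gripper":0},
  {"dx":0.5,"dy":0.7,"dz":0.3,"wx":0,"wy":0,"wz":0.7,"gripper":0},
  {"dx":0.5,"dy":0.7,"dz":0.3,"wx":0,"wy":0,"wz":0.7,"gripper":0},
  {"dx":0.5,"dy":0.7,"dz":0.3,"wx":0,"wy":0,"wz":0.7,"gripper":0},
  {"dx":0.5,"dy":0.7,"dz":0.3,"wx":0,"wy":0,"wz":0.7,"gripper":0},
  {"dx":0.5,"dy":0.7,"dz":0.3,"wx":0,"wy":0,"wz":0.7,"gripper":0},
])

```text
t: 1.3
eef_pos: [0.4409, -0.2139, 0.351]
orientation: [[-0.285, 0.959, -0.001], [0.959, 0.285, 0.0], [0.0, -0.0, -1.0]]
contact_force: [0.3, -0.6, -0.3]
gripper_width: 0.0001
gripper_force: 0.0
```

send_rows([
  {"dx":0.42,"dy":0.67,"dz":0,"wx":0,"wy":0,"wz":0.685,"gripper":0},
  {"dx":0.42,"dy":0.67,"dz":0,"wx":0,"wy":0,"wz":0.685,"gripper":0},
  {"dx":0.42,"dy":0.67,"dz":0,"wx":0,"wy":0,"wz":0.685,"gripper":0},
  {"dx":0.42,"dy":0.67,"dz":0,"wx":0,"wy":0,"wz":0.685,"gripper":0},
  {"dx":0.42,"dy":0.67,"dz":0,"wx":0,"wy":0,"wz":0.685,"gripper":0},
  {"dx":0.42,"dy":0.67,"dz":0,"wx":0,"wy":0,"wz":0.685,"gripper":0},
  {"dx":0.42,"dy":0.67,"dz":0,"wx":0,"wy":0,"wz":0.685,"gripper":0},
  {"dx":0.42,"dy":0.67,"dz":0,"wx":0,"wy":0,"wz":0.685,"gripper":0},
  {"dx":0.42,"dy":0.67,"dz":0,"wx":0,"wy":0,"wz":0.685,"gripper":0},
  {"dx":0.42,"dy":0.67,"dz":0,"wx":0,"wy":0,"wz":0.685,"gripper":0},
  {"dx":0.42,"dy":0.67,"dz":0,"wx":0,"wy":0,"wz":0.685,"gripper":0},
])

```text
t: 2.4
eef_pos: [0.6086, 0.0534, 0.351]
orientation: [[-0.997, -0.078, -0.001], [-0.078, 0.997, 0.0], [0.001, 0.0, -1.0]]
contact_force: [-0.7, 0.5, 0.1]
gripper_width: 0.0001
gripper_force: 0.0
```

send_rows([
  {"dx":0,"dy":0,"dz":-0.1,"wx":0,"wy":0,"wz":0,"gripper":0},
  {"dx":0,"dy":0,"dz":-0.2,"wx":0,"wy":0,"wz":0,"gripper":0},
  {"dx":0,"dy":0,"dz":-0.27,"wx":0,"wy":0,"wz":0,"gripper":0},
  {"dx":0,"dy":0,"dz":-0.33,"wx":0,"wy":0,"wz":0,"gripper":0},
  {"dx":0,"dy":0,"dz":-0.38,"wx":0,"wy":0,"wz":0,"gripper":0},
  {"dx":0,"dy":0,"dz":-0.38,"wx":0,"wy":0,"wz":0,"gripper":0},
])

```text
t: 3.0
eef_pos: [0.6072, 0.0532, 0.1967]
orientation: [[-0.997, -0.077, -0.005], [-0.077, 0.997, 0.0], [0.005, 0.001, -1.0]]
contact_force: [-0.2, -0.1, 0.5]
gripper_width: 0.0
gripper_force: 0.0
```

send_rows([
  {"dx":0.02,"dy":0.002,"dz":0,"wx":0,"wy":0,"wz":0,"gripper":0},
  {"dx":0.04,"dy":0.0035,"dz":0,"wx":0,"wy":0,"wz":0,"gripper":0},
  {"dx":0.06,"dy":0.005,"dz":0,"wx":0,"wy":0,"wz":0,"gripper":0},
  {"dx":0.075,"dy":0.0065,"dz":0,"wx":0,"wy":0,"wz":0,"gripper":0},
  {"dx":0.09,"dy":0.008,"dz":0,"wx":0,"wy":0,"wz":0,"gripper":0},
  {"dx":0.105,"dy":0.009,"dz":0,"wx":0,"wy":0,"wz":0,"gripper":0},
  {"dx":0.12,"dy":0.0105,"dz":0,"wx":0,"wy":0,"wz":0,"gripper":0},
  {"dx":0.13,"dy":0.0115,"dz":0,"wx":0,"wy":0,"wz":0,"gripper":0},
  {"dx":0.14,"dy":0.0125,"dz":0,"wx":0,"wy":0,"wz":0,"gripper":0},
  {"dx":0.15,"dy":0.013,"dz":0,"wx":0,"wy":0,"wz":0,"gripper":0},
])

```text
t: 4.0
eef_pos: [0.6688, 0.0587, 0.1992]
orientation: [[-0.997, -0.081, -0.0], [-0.081, 0.997, 0.0], [0.0, 0.0, -1.0]]
contact_force: [-2.4, 0.1, 1.3]
gripper_width: -0.0
gripper_force: 1.2
```

send_rows([
  {"dx":0.007,"dy":0.0005,"dz":0,"wx":0,"wy":0,"wz":0,"gripper":0},
  {"dx":0.014,"dy":0.001,"dz":0,"wx":0,"wy":0,"wz":0,"gripper":0},
  {"dx":0.018,"dy":0.0015,"dz":0,"wx":0,"wy":0,"wz":0,"gripper":0},
  {"dx":0.018,"dy":0.0015,"dz":0,"wx":0,"wy":0,"wz":0,"gripper":0},
])

```text
t: 4.4
eef_pos: [0.6761, 0.0593, 0.1992]
orientation: [[-0.997, -0.081, 0.0], [-0.081, 0.997, 0.0], [-0.0, 0.0, -1.0]]
contact_force: [-0.2, 0.7, -0.0]
gripper_width: -0.0002
gripper_force: 0.0
```

```bash
python3 - <<'E'
from bench import *
from h import *
c=capture('top'); pickle.dump(c,open('top1.pkl','wb'))
cv2.imwrite('pics/top1.png',cv2.resize(c['color'][100:290,150:290,::-1],None,fx=3,fy=3,interpolation=cv2.INTER_CUBIC))
m=masks(c)['yellow']; m[:,:150]=0;m[:,250:]=0
y,x=np.nonzero(m); print(x.min(),x.max(),y.min(),y.max())
for r in ((205.5,y.min()),(205.5,y.max())): print(plane(c,r,.167))
c0=load('top0'); 
for r in ((205.5,127.5),(205.5,176.5)): print('before',plane(c0,r,.167))
E
```

```text
202 208 110 158
[0.75039147 0.05317095 0.167     ]
[0.64218255 0.0503963  0.167     ]
before [0.71055809 0.05214956 0.167     ]
before [0.60134449 0.04934915 0.167     ]
```

View pics/top1.png

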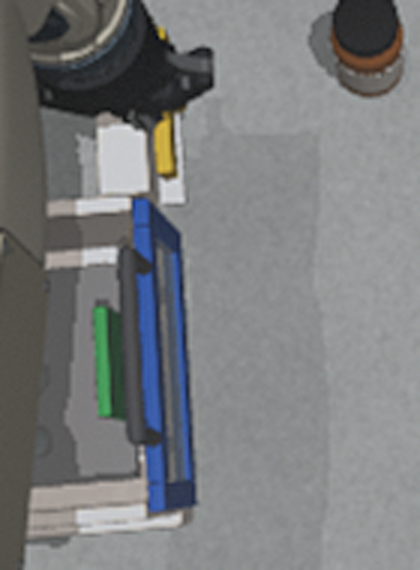

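The picture shows the lock bar's inner end at crop (165,178), clear of the door's upper corner at (140,200), about 41 mm moved. I'll push on gently to near the stop.

send_rows([
  {"dx":0.006,"dy":0.0005,"dz":0,"wx":0,"wy":0,"wz":0,"gripper":0},
  {"dx":0.012,"dy":0.001,"dz":0,"wx":0,"wy":0,"wz":0,"gripper":0},
  {"dx":0.017,"dy":0.0015,"dz":0,"wx":0,"wy":0,"wz":0,"gripper":0},
  {"dx":0.02,"dy":0.0015,"dz":0,"wx":0,"wy":0,"wz":0,"gripper":0},
])

```text
t: 4.85
eef_pos: [0.6795, 0.0596, 0.1991]
orientation: [[-0.997, -0.081, -0.009], [-0.081, 0.997, -0.001], [0.009, -0.0, -1.0]]
contact_force: [-28.8, -3.1, 9.0]
gripper_width: -0.0001
gripper_force: 14.7
```

send_rows([
  {"dx":-0.04,"dy":-0.003,"dz":0,"wx":0,"wy":0,"wz":0,"gripper":0},
  {"dx":-0.05,"dy":-0.004,"dz":0.08,"wx":0,"wy":0,"wz":0,"gripper":0},
  {"dx":-0.05,"dy":-0.004,"dz":0.2,"wx":0,"wy":0,"wz":0,"gripper":0},
  {"dx":-0.05,"dy":-0.004,"dz":0.3,"wx":0,"wy":0,"wz":0,"gripper":0},
  {"dx":-0.15,"dy":-0.007,"dz":0.3,"wx":0,"wy":0,"wz":0,"gripper":0.6},
  {"dx":-0.25,"dy":-0.01,"dz":0.3,"wx":0,"wy":0,"wz":0,"gripper":0.6},
  {"dx":-0.35,"dy":-0.01,"dz":0.3,"wx":0,"wy":0,"wz":0,"gripper":0.6},
  {"dx":-0.425,"dy":-0.01,"dz":0.3,"wx":0,"wy":0,"wz":0,"gripper":0.6},
  {"dx":-0.425,"dy":-0.01,"dz":0.3,"wx":0,"wy":0,"wz":0,"gripper":0.6},
  {"dx":-0.425,"dy":-0.01,"dz":0.3,"wx":0,"wy":0,"wz":0,"gripper":0.6},
])

```text
t: 5.85
eef_pos: [0.5139, 0.0559, 0.3202]
orientation: [[-0.997, -0.081, 0.002], [-0.081, 0.997, -0.0], [-0.002, -0.0, -1.0]]
contact_force: [-0.5, -0.2, -0.2]
gripper_width: 0.0514
gripper_force: 0.0
```

send_rows([
  {"dx":0,"dy":0,"dz":-0.08,"wx":0,"wy":0,"wz":0,"gripper":0.6},
  {"dx":0,"dy":0,"dz":-0.16,"wx":0,"wy":0,"wz":0,"gripper":0.6},
  {"dx":0,"dy":0,"dz":-0.22,"wx":0,"wy":0,"wz":0,"gripper":0.6},
  {"dx":0,"dy":0,"dz":-0.26,"wx":0,"wy":0,"wz":0,"gripper":0.6},
  {"dx":0,"dy":0,"dz":-0.26,"wx":0,"wy":0,"wz":0,"gripper":0.6},
])

```text
t: 6.35
eef_pos: [0.5139, 0.0558, 0.2128]
orientation: [[-0.997, -0.081, -0.004], [-0.081, 0.997, 0.0], [0.004, 0.001, -1.0]]
contact_force: [-0.5, 0.6, 0.7]
gripper_width: 0.0512
gripper_force: 0.0
```

send_rows([
  {"dx":0,"dy":0,"dz":0,"wx":0,"wy":0,"wz":0,"gripper":0},
  {"dx":0,"dy":0,"dz":0,"wx":0,"wy":0,"wz":0,"gripper":0},
  {"dx":0,"dy":0,"dz":0,"wx":0,"wy":0,"wz":0,"gripper":0},
  {"dx":0,"dy":0,"dz":0,"wx":0,"wy":0,"wz":0,"gripper":0},
  {"dx":0,"dy":0,"dz":0,"wx":0,"wy":0,"wz":0,"gripper":0},
], squeeze=25)

```text
t: 6.85
eef_pos: [0.5146, 0.0559, 0.2163]
orientation: [[-0.997, -0.081, 0.003], [-0.081, 0.997, 0.0], [-0.003, -0.0, -1.0]]
contact_force: [2.8, 1.5, 5.9]
gripper_width: 0.0107
gripper_force: 24.6
```

send_rows([
  {"dx":0.002,"dy":-0.022,"dz":-0.0005,"wx":0,"wy":0,"wz":0,"gripper":0},
  {"dx":0.0037,"dy":-0.044,"dz":-0.0022,"wx":0,"wy":0,"wz":0,"gripper":0},
  {"dx":0.0055,"dy":-0.0659,"dz":-0.005,"wx":0,"wy":0,"wz":0,"gripper":0},
  {"dx":0.0073,"dy":-0.0877,"dz":-0.0088,"wx":0,"wy":0,"wz":0,"gripper":0},
  {"dx":0.0091,"dy":-0.1092,"dz":-0.0138,"wx":0,"wy":0,"wz":0,"gripper":0},
  {"dx":0.0108,"dy":-0.1304,"dz":-0.0198,"wx":0,"wy":0,"wz":0,"gripper":0},
  {"dx":0.0126,"dy":-0.1513,"dz":-0.0268,"wx":0,"wy":0,"wz":0,"gripper":0},
  {"dx":0.0143,"dy":-0.1718,"dz":-0.0349,"wx":0,"wy":0,"wz":0,"gripper":0},
])

```text
t: 7.65
eef_pos: [0.5199, -0.0132, 0.2014]
orientation: [[-0.997, -0.081, 0.001], [-0.081, 0.997, 0.0], [-0.001, 0.0, -1.0]]
contact_force: [2.2, 0.5, 7.9]
gripper_width: 0.0109
gripper_force: 25.7
```

send_rows([
  {"dx":0.0017,"dy":-0.0201,"dz":-0.0092,"wx":0,"wy":0,"wz":0,"gripper":0},
  {"dx":0.0033,"dy":-0.0397,"dz":-0.0192,"wx":0,"wy":0,"wz":0,"gripper":0},
  {"dx":0.0049,"dy":-0.0588,"dz":-0.0304,"wx":0,"wy":0,"wz":0,"gripper":0},
  {"dx":0.0064,"dy":-0.0773,"dz":-0.0424,"wx":0,"wy":0,"wz":0,"gripper":0},
  {"dx":0.0079,"dy":-0.0952,"dz":-0.0553,"wx":0,"wy":0,"wz":0,"gripper":0},
  {"dx":0.0094,"dy":-0.1124,"dz":-0.0692,"wx":0,"wy":0,"wz":0,"gripper":0},
  {"dx":0.0107,"dy":-0.1289,"dz":-0.0838,"wx":0,"wy":0,"wz":0,"gripper":0},
  {"dx":0.012,"dy":-0.1447,"dz":-0.0993,"wx":0,"wy":0,"wz":0,"gripper":0},
  {"dx":0.0133,"dy":-0.1597,"dz":-0.1155,"wx":0,"wy":0,"wz":0,"gripper":0},
  {"dx":0.0145,"dy":-0.1738,"dz":-0.1325,"wx":0,"wy":0,"wz":0,"gripper":0},
  {"dx":0.0156,"dy":-0.1871,"dz":-0.1502,"wx":0,"wy":0,"wz":0,"gripper":0},
  {"dx":0.0166,"dy":-0.1995,"dz":-0.1685,"wx":0,"wy":0,"wz":0,"gripper":0},
  {"dx":0.0175,"dy":-0.2109,"dz":-0.1874,"wx":0,"wy":0,"wz":0,"gripper":0},
  {"dx":0.0184,"dy":-0.2214,"dz":-0.2069,"wx":0,"wy":0,"wz":0,"gripper":0},
  {"dx":0.0192,"dy":-0.2309,"dz":-0.2268,"wx":0,"wy":0,"wz":0,"gripper":0},
])

```text
t: 9.15
eef_pos: [0.527, -0.1055, 0.1098]
orientation: [[-0.997, -0.081, -0.001], [-0.081, 0.997, 0.0], [0.001, 0.0, -1.0]]
contact_force: [0.2, 4.2, 1.6]
gripper_width: 0.0102
gripper_force: 24.4
```

send_rows([
  {"dx":0.0007,"dy":-0.0085,"dz":-0.0204,"wx":0,"wy":0,"wz":0,"gripper":0},
  {"dx":0.0013,"dy":-0.016,"dz":-0.0412,"wx":0,"wy":0,"wz":0,"gripper":0},
  {"dx":0.0019,"dy":-0.0224,"dz":-0.0624,"wx":0,"wy":0,"wz":0,"gripper":0},
  {"dx":0.0022,"dy":-0.0268,"dz":-0.0795,"wx":0,"wy":0,"wz":0,"gripper":0},
  {"dx":0.0025,"dy":-0.0305,"dz":-0.0969,"wx":0,"wy":0,"wz":0,"gripper":0},
  {"dx":0.0027,"dy":-0.0328,"dz":-0.1099,"wx":0,"wy":0,"wz":0,"gripper":0},
  {"dx":0.0029,"dy":-0.0347,"dz":-0.1231,"wx":0,"wy":0,"wz":0,"gripper":0},
  {"dx":0.003,"dy":-0.0362,"dz":-0.1362,"wx":0,"wy":0,"wz":0,"gripper":0},
  {"dx":0.0031,"dy":-0.0374,"dz":-0.1495,"wx":0,"wy":0,"wz":0,"gripper":0},
  {"dx":0.0031,"dy":-0.0379,"dz":-0.1583,"wx":0,"wy":0,"wz":0,"gripper":0},
  {"dx":0.0032,"dy":-0.0383,"dz":-0.1671,"wx":0,"wy":0,"wz":0,"gripper":0},
  {"dx":0.0032,"dy":-0.0384,"dz":-0.173,"wx":0,"wy":0,"wz":0,"gripper":0},
  {"dx":0.0032,"dy":-0.0384,"dz":-0.173,"wx":0,"wy":0,"wz":0,"gripper":0},
])

```text
t: 10.45
eef_pos: [0.5293, -0.1191, 0.0436]
orientation: [[-0.997, -0.083, 0.004], [-0.083, 0.997, 0.002], [-0.004, 0.002, -1.0]]
contact_force: [-5.2, 15.1, 29.4]
gripper_width: 0.0108
gripper_force: 28.8
```

send_rows([
  {"dx":0,"dy":0,"dz":0,"wx":0,"wy":0,"wz":0,"gripper":0.45},
  {"dx":0,"dy":0,"dz":0,"wx":0,"wy":0,"wz":0,"gripper":0.45},
  {"dx":0,"dy":0,"dz":0,"wx":0,"wy":0,"wz":0,"gripper":0.45},
  {"dx":0,"dy":0,"dz":0,"wx":0,"wy":0,"wz":0,"gripper":0.45},
  {"dx":0,"dy":0,"dz":0.06,"wx":0,"wy":0,"wz":0,"gripper":0.45},
  {"dx":0,"dy":0,"dz":0.15,"wx":0,"wy":0,"wz":0,"gripper":0.45},
  {"dx":0,"dy":0,"dz":0.25,"wx":0,"wy":0,"wz":0,"gripper":0.45},
  {"dx":0,"dy":0,"dz":0.37,"wx":0,"wy":0,"wz":0,"gripper":0.45},
  {"dx":0,"dy":0,"dz":0.5,"wx":0,"wy":0,"wz":0,"gripper":0.45},
  {"dx":0,"dy":0,"dz":0.5,"wx":0,"wy":0,"wz":0,"gripper":0.45},
])

```text
t: 11.45
eef_pos: [0.5304, -0.1216, 0.2476]
orientation: [[-0.997, -0.081, 0.009], [-0.081, 0.997, -0.004], [-0.008, -0.005, -1.0]]
contact_force: [0.6, -1.0, -0.8]
gripper_width: 0.0384
gripper_force: 0.0
```

```bash
python3 - <<'E'
from bench import *
from h import *
o=get_obs();print(o['t'],o['eef_pos'],o['gripper_width'],o['contact_force'])
for n in('side','top'):
    c=capture(n); pickle.dump(c,open(n+'2.pkl','wb'))
    cv2.imwrite(f'pics/{n}2.png',c['color'][:,:,::-1])
    print(n,proj(c,[.527,-.120,.058]),proj(c,[.5077,.0949,.157]))
E
```

```text
11.45 [ 0.53040716 -0.12160264  0.24757423] 0.038446037001049024 [ 0.57703109 -1.02462665 -0.78976859]
side [278.45333724 248.28341904] [256.58414111 314.39166824]
top [284.30717976 216.06696669] [184.16097813 220.17078477]
```

View pics/side2.png

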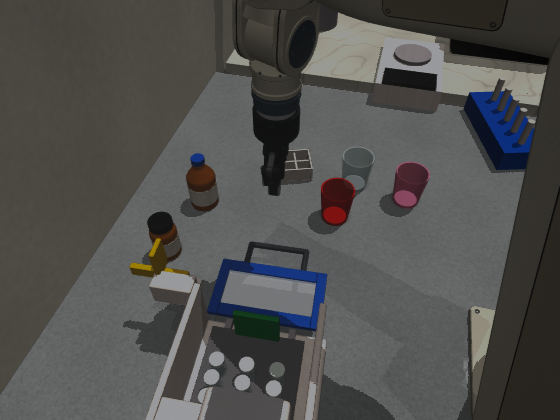

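View pics/top2.png

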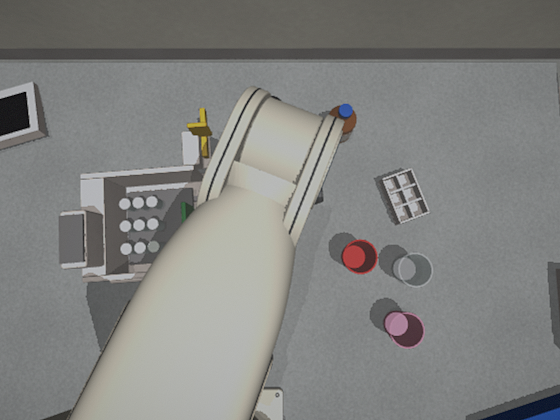

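Side view: the door lies level, with the bar at (277,248) as predicted (278,248). The lock bar is clear at (158,268), the bottle, jar, box and beakers haven't moved, and the green plate is at (257,325). Next is the carriage.

send_rows([
  {"dx":-0.01,"dy":0.1,"dz":0,"wx":0,"wy":0,"wz":0,"gripper":0.45},
  {"dx":-0.02,"dy":0.2,"dz":0,"wx":0,"wy":0,"wz":0,"gripper":0.45},
  {"dx":-0.03,"dy":0.3,"dz":0,"wx":0,"wy":0,"wz":0,"gripper":0.45},
  {"dx":-0.04,"dy":0.4,"dz":0,"wx":0,"wy":0,"wz":0,"gripper":0.45},
  {"dx":-0.05,"dy":0.48,"dz":0,"wx":0,"wy":0,"wz":0,"gripper":0.45},
  {"dx":-0.055,"dy":0.54,"dz":0,"wx":0,"wy":0,"wz":0,"gripper":0.45},
  {"dx":-0.055,"dy":0.54,"dz":0,"wx":0,"wy":0,"wz":0,"gripper":0.45},
  {"dx":-0.055,"dy":0.54,"dz":0,"wx":0,"wy":0,"wz":0,"gripper":0.45},
])

```text
t: 12.35
eef_pos: [0.506, 0.0955, 0.2399]
orientation: [[-0.997, -0.082, -0.002], [-0.082, 0.997, -0.0], [0.003, -0.0, -1.0]]
contact_force: [0.7, 0.1, 0.8]
gripper_width: 0.0382
gripper_force: 0.0
```

send_rows([
  {"dx":0,"dy":0,"dz":-0.08,"wx":0,"wy":0,"wz":0,"gripper":0.45},
  {"dx":0,"dy":0,"dz":-0.16,"wx":0,"wy":0,"wz":0,"gripper":0.45},
  {"dx":0,"dy":0,"dz":-0.23,"wx":0,"wy":0,"wz":0,"gripper":0.45},
  {"dx":0,"dy":0,"dz":-0.27,"wx":0,"wy":0,"wz":0,"gripper":0.45},
  {"dx":0,"dy":0,"dz":-0.3,"wx":0,"wy":0,"wz":0,"gripper":0.45},
  {"dx":0,"dy":0,"dz":-0.3,"wx":0,"wy":0,"wz":0,"gripper":0.45},
])

```text
t: 12.95
eef_pos: [0.5057, 0.0944, 0.1197]
orientation: [[-0.997, -0.08, -0.003], [-0.08, 0.997, -0.0], [0.003, 0.0, -1.0]]
contact_force: [-0.4, -0.3, 0.8]
gripper_width: 0.0382
gripper_force: 0.0
```

send_rows([
  {"dx":0,"dy":0,"dz":0,"wx":0,"wy":0,"wz":0,"gripper":0},
  {"dx":0,"dy":0,"dz":0,"wx":0,"wy":0,"wz":0,"gripper":0},
  {"dx":0,"dy":0,"dz":0,"wx":0,"wy":0,"wz":0,"gripper":0},
  {"dx":0,"dy":0,"dz":0,"wx":0,"wy":0,"wz":0,"gripper":0},
  {"dx":0,"dy":0,"dz":0,"wx":0,"wy":0,"wz":0,"gripper":0},
])

```text
t: 13.45
eef_pos: [0.5071, 0.0952, 0.1223]
orientation: [[-0.997, -0.081, 0.002], [-0.081, 0.997, -0.0], [-0.002, -0.001, -1.0]]
contact_force: [0.2, -2.1, 6.8]
gripper_width: 0.0097
gripper_force: 30.7
```

send_rows([
  {"dx":0.0017,"dy":-0.02,"dz":0,"wx":0,"wy":0,"wz":0,"gripper":0},
  {"dx":0.0033,"dy":-0.04,"dz":0,"wx":0,"wy":0,"wz":0,"gripper":0},
  {"dx":0.005,"dy":-0.06,"dz":0,"wx":0,"wy":0,"wz":0,"gripper":0},
  {"dx":0.0067,"dy":-0.08,"dz":0,"wx":0,"wy":0,"wz":0,"gripper":0},
  {"dx":0.0083,"dy":-0.1,"dz":0,"wx":0,"wy":0,"wz":0,"gripper":0},
  {"dx":0.01,"dy":-0.12,"dz":0,"wx":0,"wy":0,"wz":0,"gripper":0},
  {"dx":0.0117,"dy":-0.14,"dz":0,"wx":0,"wy":0,"wz":0,"gripper":0},
  {"dx":0.0133,"dy":-0.16,"dz":0,"wx":0,"wy":0,"wz":0,"gripper":0},
  {"dx":0.015,"dy":-0.18,"dz":0,"wx":0,"wy":0,"wz":0,"gripper":0},
  {"dx":0.0167,"dy":-0.2,"dz":0,"wx":0,"wy":0,"wz":0,"gripper":0},
  {"dx":0.0183,"dy":-0.22,"dz":0,"wx":0,"wy":0,"wz":0,"gripper":0},
  {"dx":0.0195,"dy":-0.235,"dz":0,"wx":0,"wy":0,"wz":0,"gripper":0},
  {"dx":0.0208,"dy":-0.25,"dz":0,"wx":0,"wy":0,"wz":0,"gripper":0},
  {"dx":0.0217,"dy":-0.26,"dz":0,"wx":0,"wy":0,"wz":0,"gripper":0},
  {"dx":0.0217,"dy":-0.26,"dz":0,"wx":0,"wy":0,"wz":0,"gripper":0},
])

```text
t: 14.95
eef_pos: [0.5156, -0.009, 0.1223]
orientation: [[-0.997, -0.081, 0.002], [-0.081, 0.997, -0.0], [-0.001, -0.001, -1.0]]
contact_force: [-0.9, -1.8, 7.2]
gripper_width: 0.0099
gripper_force: 30.8
```

send_rows([
  {"dx":0.0004,"dy":-0.005,"dz":0,"wx":0,"wy":0,"wz":0,"gripper":0},
  {"dx":0.0008,"dy":-0.01,"dz":0,"wx":0,"wy":0,"wz":0,"gripper":0},
  {"dx":0.0012,"dy":-0.015,"dz":0,"wx":0,"wy":0,"wz":0,"gripper":0},
  {"dx":0.0015,"dy":-0.018,"dz":0,"wx":0,"wy":0,"wz":0,"gripper":0},
  {"dx":0.0015,"dy":-0.018,"dz":0,"wx":0,"wy":0,"wz":0,"gripper":0},
])

```text
t: 15.45
eef_pos: [0.5159, -0.0128, 0.1223]
orientation: [[-0.997, -0.083, 0.002], [-0.083, 0.997, 0.006], [-0.002, 0.006, -1.0]]
contact_force: [-0.4, 18.4, 8.6]
gripper_width: 0.0097
gripper_force: 31.0
```

Carriage is at its stop. Releasing and retreating.

send_rows([
  {"dx":0,"dy":0,"dz":0,"wx":0,"wy":0,"wz":0,"gripper":0.45},
  {"dx":0,"dy":0,"dz":0,"wx":0,"wy":0,"wz":0,"gripper":0.45},
  {"dx":0,"dy":0,"dz":0,"wx":0,"wy":0,"wz":0,"gripper":0.45},
  {"dx":0,"dy":0,"dz":0,"wx":0,"wy":0,"wz":0,"gripper":0.45},
  {"dx":0,"dy":0,"dz":0.08,"wx":0,"wy":0,"wz":0,"gripper":0.45},
  {"dx":0,"dy":0,"dz":0.18,"wx":0,"wy":0,"wz":0,"gripper":0.45},
  {"dx":0,"dy":0,"dz":0.3,"wx":0,"wy":0,"wz":0,"gripper":0.45},
  {"dx":0,"dy":0,"dz":0.4,"wx":0,"wy":0,"wz":0,"gripper":0.45},
  {"dx":0,"dy":-0.1,"dz":0.5,"wx":0,"wy":0,"wz":0,"gripper":0.45},
  {"dx":0,"dy":-0.2,"dz":0.5,"wx":0,"wy":0,"wz":0,"gripper":0.45},
  {"dx":0,"dy":-0.3,"dz":0.5,"wx":0,"wy":0,"wz":0,"gripper":0.45},
  {"dx":0,"dy":-0.4,"dz":0.5,"wx":0,"wy":0,"wz":0,"gripper":0.45},
  {"dx":0,"dy":-0.5,"dz":0.5,"wx":0,"wy":0,"wz":0,"gripper":0.45},
  {"dx":0,"dy":-0.6,"dz":0.5,"wx":0,"wy":0,"wz":0,"gripper":0.45},
  {"dx":0,"dy":-0.6,"dz":0.5,"wx":0,"wy":0,"wz":0,"gripper":0.45},
])

```text
t: 16.95
eef_pos: [0.5154, -0.2603, 0.3199]
orientation: [[-0.997, -0.077, -0.002], [-0.077, 0.997, -0.0], [0.002, 0.0, -1.0]]
contact_force: [0.3, 0.1, 0.1]
gripper_width: 0.0383
gripper_force: 0.0
```

```bash
python3 - <<'E'
from bench import *
from h import *
o=get_obs();print(o['t'],o['eef_pos'],o['contact_force'])
a=[]
for n in('side','top'):
    c=capture(n); a.append(cv2.resize(c['color'][:,:,::-1],(400,300),interpolation=cv2.INTER_AREA))
    print(n,proj(c,[.527,-.120,.06]),proj(c,np.array([.5077,.0949,.157])+.11*np.array([.083,-.997,0])))
    m=masks(c)['green'];m[:, :150]=0;m[:,330:]=0;m[:200]=0
    y,x=np.nonzero(m);print(x.min(),x.max(),y.min(),y.max())
    if n=='side': cv2.imwrite('pics/side3.png',c['color'][:,:,::-1])
    else: cv2.imwrite('pics/top3.png',c['color'][:,:,::-1])
E
```

```text
16.95 [ 0.51539317 -0.26029996  0.31992666] [0.25983716 0.12966962 0.07650362]
side [278.44930022 247.72636548] [268.94174429 261.41249248]
247 288 258 272
top [284.30167559 215.9807407 ] [235.17813992 215.9817174 ]Traceback (most recent call last):
  File "<stdin>", line 9, in <module>
    return umr_minimum(a, axis, None, out, keepdims, initial, where)
ValueError: zero-size array to reduction operation minimum which has no identity
```

View pics/side3.png

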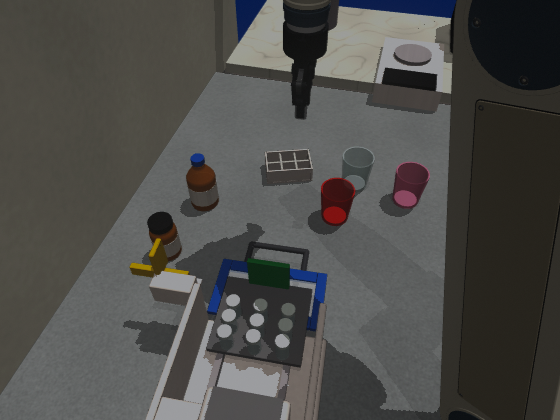

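The side view shows the door level with the bar at (276,248), the carriage fully out with the green plate's top at (269,261) as predicted, and the lock bar clear at (158,268). The bottle, jar, box and beaker are untouched and the arm is away, so I'm handing in.

```bash
python3 -c "
from bench import *
print(job_done())"
```

```text
the job is handed in; nothing more can be done
None
```

The job is handed in: the lock bar is clear at its stop, the door is down, the carriage is fully out and the surrounding items look undisturbed, after about 17 s; no verdict came back from the judge.

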